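# Hook the interval timer out of the narrow gym bin and stand it up

### The arm

A 6-joint arm with a two-finger parallel gripper is mounted at the origin on the work surface. World frame = base frame: x ahead of the robot, y to its left, z up, the work surface at z = 0. Lengths are in m, angles in rad, forces in N, time in s.
With the tool pointing down it reaches from about 0.35 to 0.975 m from the base axis. Payload 4.9 kg.
Tool frame: the origin (TCP) lies between the finger pads; the fingertips stand 19 mm ahead of it and the grasp point (between the pads) is the TCP (robot.tip_extent is the z of the fingertips in the tool frame, in m); z points along the fingers, y is the line along which they close (so a half turn about z gives the same grasp; the last joint's range is limited). The gripper opens to 85 mm and grips with 20 to 120 N. Pads are 22 mm wide; open, the fingers measure 114 mm over their backs; the gripper's body (76 mm by 85 mm) begins 54 mm behind the grasp point. The pads swing forward as they close: fully open they stand 13 mm farther back than shut.
Start: joints at [1.063, 0.053, 1.613, -0, 1.476, -0.119], TCP at [0.237, 0.578, 0.25] pointing down, gripper open.
Joint ranges: [-3.01, 3.01], [-1.01, 2.22], [0.06, 2.58], [-1.02, 4.17], [0.09, 2.62], [-3.14, 3.14]. Speed limits (rad/s): [2.57, 2.57, 3.14, 3.14, 3.14, 3.14].

### API

Orientations are given as a rotation vector (axis times angle).
In Python, from workcell import robot, optics gives the robot as it stands.
- The arm moves only by the tool apply_moves, never from a script. Its argument "moves" is a list of rows, each a list of 5 numbers: the shift along the world's x, y, z in m, then the turn about the world's z in degrees, then the opening, from 0 (shut) to 1 (fully open). In form: [[tx, ty, tz, roll, grip], ...]. A call has 1 to 12 rows; each row is the pose to reach, as a shift and turn from the pose commanded when the call began; what a row does not reach only later rows make up. A row lasts 1/12 s, in which the tool goes at most 41.7 mm and 7.16 degrees, less where a joint would pass 70% of its speed; a pose out of reach is approached as far as the arm can. A call with a gripper value outside its range is refused whole. The fingers move at their own pace and stop on an object; the grip force is fixed at half the most. Time passes only in rows, so rows that repeat a pose let the fingers close. It gives the time, the measured TCP pose, the force, the opening and the grip force at its end, in the units of the state.
- robot.observe(): the state, without advancing time (a new reading comes with each control period).
- optics.capture(name): name is "scene" or "top"; returns (picture, depth): 400x640x3 uint8, blue, green, red; 400x640 float32, m along the optical axis (not along the pixel's ray), 0 where there is no reading.
- optics.get_calibration(name): a dict with "vfov" (degrees; the focal length in pixels is half the picture's height over the tangent of half this angle, whatever the lens; pixels are square), "cx", "cy" (the principal point, pixels), "eye" and "orientation" of the camera in the world. Camera axes: x right, y up, looking along -z (the intrinsics and any distortion apply to the point x, -y, -z); pixel columns grow to the right and rows downward; lengths in m; the calibration is good to about 2 mm. A picture is of the moment at which its call begins. get_calibration takes no time and is no camera call.
- robot.close_job(): hands the job in; it is judged then, once.
The state is a dict: "clock": time; "qpos": joint angles; "qd": joint speeds; "effort": joint torques, N m; "position": TCP position; "eef_rot": TCP orientation; "wrist_force": force on the tool from outside, world axes, zero at the start; "ft_torque": the same for the moment, N m; "grip_width": opening from 0.0 (shut) to 1.0 (fully open); "gripper_force": force on a finger pad.
Only numpy, scipy, OpenCV 4.12 (cv2) and the standard library are available. Lean on these libraries where they do the work, as an engineer would, in place of code of your own. Each camera call takes 0.05 s, during which the arm holds its last target. There are 200 camera calls.

### The job

Take the hook rod off its fork, use it to fish the orange interval timer out of the narrow steel bin by its wire loop, and lower it gently so that it stands upright on its long thin edge in the middle of the blue pad, lined up with the pad's long side. Then unhook and hang the rod back in its fork by the collar. Move the timer with the rod only, never with the fingers, and leave the tumbler and the dumbbells where they are.

Things in the scene. Friction and masses are not known exactly. Their poses are not given: they have to be found in the camera images.
- rod: Loose hook rod, 160 g, upright in its fork. Origin: underside centre of its square aluminium collar (36x36x6 mm); z up. Red handle 18x18 mm, sides along x and y, from 6 to 60 mm above. Below, a 7 mm round shank: straight to z -32, cranked to y -11 at z -46, straight to z -76, then the V hook (see rod_hook).
- rod_hook (a point): Lowest point of the V hook's centre line, on the handle's axis, 88 mm below the rod's origin. The V, 7 mm thick bar, opens upwards in the rod's y-z plane: one arm to the shank (y -11, 12 mm up), the other to the free toe (y +11, 12 mm up). With round ends it spans y +/-14.5, z -3.5 to +15.5 mm. A 6 mm wire seated in it has its centre 9.5 mm above this point.
- timer: Loose flat orange timer, 250 g +/-20 %. Origin: underside centre, z up. Body 22 mm thick (x), 90 mm wide (y), 48 mm high; black lugs at its top, 40 to 48 mm up, make it 122 mm wide. It hangs in the bin by the lugs on two ledges and lifts straight up. Black screen on the -x face. Wire loop on top: see timer_loop.
- timer_loop (a point): Centre of the loop's top wire, 85 mm above the timer's underside, above its middle. The steel loop, wire 6 mm thick, stands in the timer's x-z plane, so a hook goes through along the timer's y, from either side. Inside it is clear from the body's top to 34 mm above that at the middle (2 mm less towards the sides), and at hook height 18 to 28 mm wide.
- bin: Fixed grey open-topped narrow steel bin. Origin: underside centre, z up. 64 mm (x) by 142 mm (y), 155 mm high, walls and floor 4 mm. From each end wall (inside at y +/-67) a ledge sticks in 16 mm, top at z 52. The timer hangs on them, its y along the bin's, its underside about 12 mm up, its loop's top about 55 mm below the rim, too deep for a hand.
- pad: Fixed blue pad on the work surface, 80 mm (x) by 160 mm (y, its long side), 6 mm thick. Origin: underside centre. The timer may stand on it either way round.
- stand: Fixed dark steel fork stand. Origin: on the work surface, below the rod's place. Fork top 115 mm up, 8 mm thick, 46 mm wide, with a 14 mm wide slot along x from its open end at x -32 to its closed end at x +10. Post at x +42 to +58, no higher than the fork. Base plate 100x90x8 mm.
- stand_seat (a point): Place in the fork where the rod's origin rests, 115 mm above the stand's origin: collar on the prongs, shank in the slot, toe at first to the stand's +y (it may hang back any way round). The crank cannot pass up through the slot: lift the rod 10 mm (at most 20), draw it out 60 mm towards the stand's -x; put it back the same way reversed.
- tumbler: An empty glass tumbler standing on the mat (loose bystander), rim radius 36 mm, 100 mm high. Origin: centre of its underside.
- dumbbell_1: A chrome mini dumbbell lying in the tray (loose bystander), 150 mm long along its y, 44 mm thick. Origin: middle of its lowest line at the start.
- dumbbell_2: The other chrome mini dumbbell in the tray, the same.
- tray: The fixed grey plastic tray with the dumbbells, a white grip ring and a carabiner, 140 mm (x) by 340 mm (y), 35 mm high, beyond the work. Origin: centre of its underside.
Mind the look-alikes: they are no part of the job. Of the things like the rod, leave any that is black; of the rest the larger one is meant.

How it is judged:
By the outcome, as a careful person would: the job done as asked, in the order asked, and still so for the second after the job is handed in, with the robot touching nothing.
It also fails if it takes over 72 s, if anything falls off the work surface, if the arm or the gripper's body presses on something with over 40 N, if the wrist force passes 120 N, or if a joint passes its speed limit or range.

## Working session

There is one attempt and no reset: what is moved stays moved. The work goes in short steps, Python scripts to look and compute and a tool call to move; the robot and the scene stay as the last step left them, time stands still between calls to the robot, and variables do not carry over. Pictures are saved under pics/ and viewed, at most 14 in all, crops included, and the job is handed in when it is done.

Besides the shell and the picture viewer there is one more tool, called after ">>>" as name(argument=value, ...), one argument or row to a line, values as JSON. apply_moves: Moves the arm, as the interface text tells. Its arguments: {"type":"object","properties":{"moves":{"type":"array","items":{"type":"array","items":{"type":"number"}}}},"required":["moves"]}

```bash
mkdir -p pics; ls; python3 - <<'E'
from workcell import robot, optics
import cv2,numpy as np
print(robot.observe())
for n in("scene","top"):
    c=optics.get_calibration(n);print(n,c)
    p,d=optics.capture(n);cv2.imwrite(f"pics/{n}0.png",p);np.save(f"pics/{n}0.npy",d)
E
```

```text
pics
{'clock': 0.0, 'qpos': array([ 1.06301193e+00,  5.33719418e-02,  1.61430771e+00, -6.24357933e-06,
        1.47599449e+00, -1.19046615e-01]), 'qd': array([-4.33812624e-04,  4.03562454e-04, -3.46120286e-05, -9.08361953e-05,
       -3.32388785e-04,  3.90973139e-04]), 'effort': array([-1.26541134e-03, -3.93674612e+01, -3.70178461e+01, -1.97927429e-04,
        7.06337829e-03,  1.52291909e-05]), 'position': array([0.23662783, 0.57783824, 0.24904544]), 'eef_rot': array([-0.60666626, -3.08181053,  0.0031127 ]), 'wrist_force': array([-0.13572701,  0.10725316, -0.66767104]), 'ft_torque': array([-0.04522412,  0.00387439, -0.01591104]), 'gripper_force': 0.0, 'grip_width': 1.0010468135646573}
scene {'vfov': 56.466885391556744, 'cx': 314.0911633196648, 'cy': 204.81300075218405, 'eye': array([1.39004435, 0.03880754, 0.67836433]), 'orientation': array([0.71427021, 0.7087572 , 1.39932081])}
top {'vfov': 54.444427981656254, 'cx': 318.06531924818717, 'cy': 197.5747995837485, 'eye': array([0.49381604, 0.06273279, 1.03589643]), 'orientation': array([ 0.1354299 , -0.08749031, -1.56526636])}
```

View pics/scene0.png

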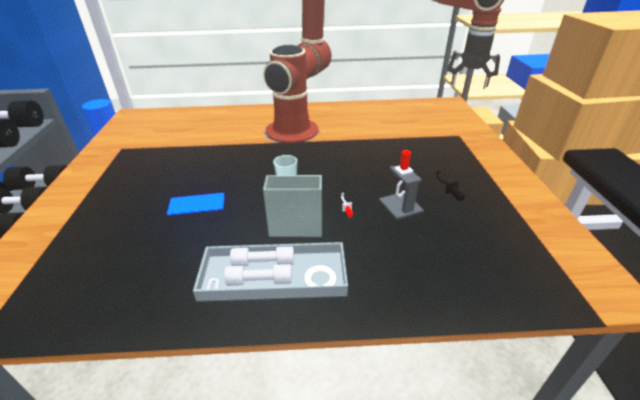

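View pics/top0.png

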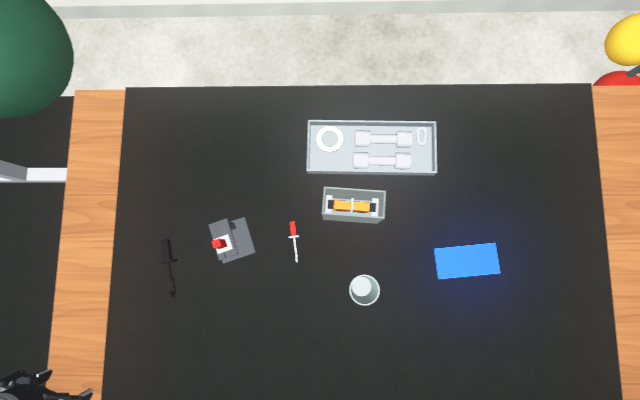

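The rod in the fork is at scene (405,160), top (220,243). Look-alikes are a small red rod lying at scene (347,205), top (293,240), and a black one at scene (453,185), top (170,265). I choose the upright red one in the fork. The timer in the bin is at top (352,206), the pad at top (467,260) and the tumbler at top (364,290).

```bash
cat > h.py <<'E'
from workcell import robot, optics
import cv2,numpy as np
from scipy.spatial.transform import Rotation as R
def cloud(n,d):
    c=optics.get_calibration(n);f=200/np.tan(np.radians(c["vfov"])/2)
    v,u=np.mgrid[:400,:640]
    P=np.stack([(u-c["cx"])/f*d,-(v-c["cy"])/f*d,-d],-1)
    return P@R.from_rotvec(c["orientation"]).as_matrix().T+c["eye"]
def proj(n,p):
    c=optics.get_calibration(n);f=200/np.tan(np.radians(c["vfov"])/2)
    q=(np.atleast_2d(p)-c["eye"])@R.from_rotvec(c["orientation"]).as_matrix()
    return np.c_[c["cx"]+f*q[:,0]/-q[:,2],c["cy"]+f*q[:,1]/q[:,2]]
def rect(xy):
    (c,s,a)=cv2.minAreaRect((xy*1000).astype(np.float32)); return np.round(c,1),np.round(s,1),round(a,1)
E
python3 - <<'E'
from h import *
for n in("top","scene"):
    p=cv2.imread(f"pics/{n}0.png");d=np.load(f"pics/{n}0.npy");X=cloud(n,d)
    h=cv2.cvtColor(p,cv2.COLOR_BGR2HSV);H,S,V=h[...,0].astype(int),h[...,1],h[...,2]
    ok=(d>0)&(X[...,0]>.3)&(X[...,0]<.95)&(abs(X[...,1])<.5)
    for q in [(150,350),(300,250),(300,550),(120,500)]: print(n,q,X[q[0],q[1]].round(4))
    red=ok&((H<8)|(H>172))&(S>170)&(V>100)
    blue=ok&(H>100)&(H<115)&(S>180)&(V>120)
    org=ok&(H>10)&(H<25)&(S>150)&(V>150)&(X[...,0]<.8)&(abs(X[...,1])<.2)
    for nm,m in(("red",red),("blue",blue),("org",org)):
        k,l,st,_=cv2.connectedComponentsWithStats(m.astype(np.uint8))
        for i in range(1,k):
            if st[i,4]<15: continue
            Q=X[l==i];print(n,nm,st[i],rect(Q[:,:2]),"med",np.median(Q,0).round(4),"z",np.percentile(Q[:,2],[2,50,98]).round(4))
            if nm=="red":
                T=Q[Q[:,2]>Q[:,2].max()-.008];print("  top",len(T),rect(T[:,:2]),T.mean(0).round(4))
    for nm,box,zl,zh in(("bin",(.5,.8,-.15,.1),.14,.17),("fork",(.4,.65,.2,.5),.105,.118),("collar",(.4,.65,.2,.5),.1185,.125),("base",(.4,.65,.2,.5),.004,.015),("tumb",(.3,.55,-.15,.1),.085,.11)):
        m=ok&(X[...,0]>box[0])&(X[...,0]<box[1])&(X[...,1]>box[2])&(X[...,1]<box[3])&(X[...,2]>zl)&(X[...,2]<zh)
        Q=X[m]
        if len(Q)>4: print(n,nm,len(Q),rect(Q[:,:2]),np.median(Q,0).round(4))
p=cv2.imread("pics/top0.png")
a=cv2.resize(p[180:280,190:320],None,fx=5,fy=5,interpolation=2)[:500,:650]
cv2.imwrite("pics/c1.png",a)
E
```

```text
top (150, 350) [0.7716 0.0084 0.0064]
top (300, 250) [ 0.3716  0.2717 -0.0029]
top (300, 550) [ 0.3784 -0.4976  0.0011]
top (120, 500) [ 8.559e-01 -4.012e-01  6.000e-04]
top red [290 221   6  15  73] (array([559.4, 161.7]), array([34.9, 15.2]), 5.3) med [0.559  0.1599 0.0189] z [-0.001   0.0189  0.022 ]
  top 63 (array([559.6, 160. ]), array([34.5, 12.2]), 7.7) [0.5597 0.16   0.0189]
top red [211 239  15   9 100] (array([515.3, 342.7]), array([77.6, 17.8]), 89.4) med [0.515  0.3115 0.1727] z [-0.0024  0.1727  0.1772]
  top 62 (array([514.5, 314.5]), array([16.5, 18.4]), 18.6) [0.5144 0.3141 0.174 ]
top org [333 201  18   9 142] (array([614.7,  33.6]), array([42.7, 19.6]), 85.0) med [0.6143 0.0349 0.0596] z [0.0451 0.0596 0.0631]
top org [354 202  16  11 133] (array([610.9, -16.7]), array([38.7, 19.6]), 86.0) med [ 0.6096 -0.0179  0.0599] z [0.0469 0.0599 0.0631]
top bin 423 (array([609.7,   8. ]), array([142. ,  64.6]), 85.8) [0.6123 0.006  0.1544]
top fork 481 (array([526.6, 317.3]), array([90.1, 47. ]), 18.9) [0.5425 0.3178 0.1142]
top collar 124 (array([522.4, 314.1]), array([51. 
[... 711 characters left out ...]
z [0.0025 0.0202 0.0239]
  top 36 (array([563.4, 163.9]), array([30.5, 12.5]), 6.3) [0.5659 0.1634 0.0214]
scene blue [167 193  58  23 990] (array([ 475.2, -290.2]), array([ 96.7, 166.6]), 5.2) med [ 0.4836 -0.2892  0.0086] z [0.0028 0.0086 0.0113]
scene bin 824 (array([610.8,  11.4]), array([141.1,  68.2]), 86.5) [0.6335 0.0109 0.1517]
scene fork 189 (array([528.7, 321.4]), array([91.8, 47.5]), 18.1) [0.5539 0.3207 0.1163]
scene collar 121 (array([528.2, 319. ]), array([88. , 45.6]), 19.9) [0.5296 0.3146 0.1207]
scene base 2096 (array([525., 350.]), array([299.9, 249.9]), 90.0) [0.5446 0.3243 0.005 ]
scene tumb 255 (array([411.6, -14.6]), array([69.6, 71.7]), 80.6) [ 0.409  -0.0156  0.0958]
```

View pics/c1.png

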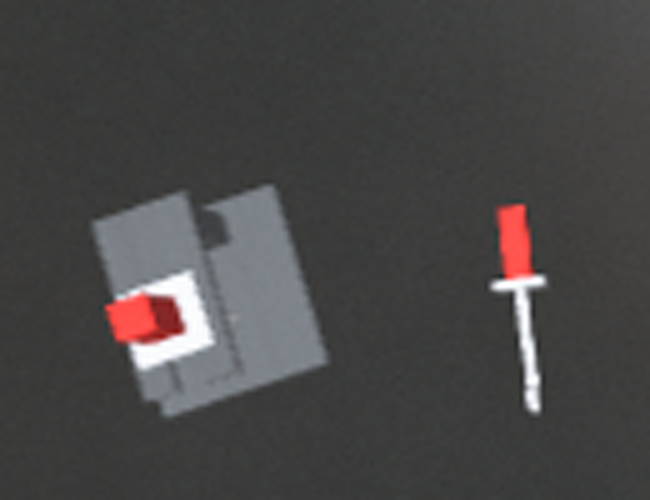

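The crop shows the full-size red rod seated in the fork, slot opening towards lower right (world −x, yaw about 18.5°), and the smaller red look-alike lying beside it. Measured heights and sizes match the descriptions. I'll move above the rod.

>>> apply_moves(
  moves=[
    [0.278,-0.263,0,40.8,1],
    [0.278,-0.263,0,40.8,1],
    [0.278,-0.263,0,40.8,1],
    [0.278,-0.263,0,40.8,1],
    [0.278,-0.263,0,40.8,1],
    [0.278,-0.263,0,40.8,1],
    [0.278,-0.263,0,40.8,1],
    [0.278,-0.263,0,40.8,1],
    [0.278,-0.263,0,40.8,1],
    [0.278,-0.263,0,40.8,1],
    [0.278,-0.263,0,40.8,1],
    [0.278,-0.263,0,40.8,1],
  ],
)

```text
clock: 1.1
position: [0.5154, 0.3143, 0.2495]
eef_rot: [0.501, -3.1, -0.0]
wrist_force: [-1.4, 0.4, -0.3]
grip_width: 1.0
gripper_force: 0.0
```

```bash
python3 - <<'E'
from h import *
s=robot.observe();print(s["position"],s["eef_rot"],s["clock"])
p,d=optics.capture("scene");np.save("pics/s1.npy",d)
X=cloud("scene",d)
m=(d>0)&(abs(X[...,0]-.515)<.09)&(abs(X[...,1]-.315)<.12)&(X[...,2]>.19)&(X[...,2]<.26)
Q=X[m]
for a in np.arange(.21,.26,.01):
    q=Q[abs(Q[:,2]-a)<.005]
    if len(q): print(round(a,3),len(q),rect(q[:,:2]))
p0=cv2.imread("pics/top0.png");d0=np.load("pics/top0.npy");X0=cloud("top",d0)
m=(p0[...,0]>150)&(p0[...,2]<90)&(d0>0)&(X0[...,0]<.6)&(X0[...,0]>.35)&(X0[...,1]<-.1)&(X0[...,1]>-.45)
m=cv2.morphologyEx(m.astype(np.uint8),cv2.MORPH_OPEN,np.ones((3,3)))>0
Q=X0[m];print("pad",len(Q),rect(Q[:,:2]),np.median(Q[:,2]))
u=proj("scene",[.515,.315,.17])[0].astype(int);c=p[max(0,u[1]-70):u[1]+70,u[0]-70:u[0]+70]
cv2.imwrite("pics/s1.png",cv2.resize(c,None,fx=4,fy=4,interpolation=2))
E
```

```text
[0.51537165 0.31427433 0.2495495 ] [ 5.01403390e-01 -3.09984562e+00 -5.70828118e-05] 1.1
0.25 34 (array([516.9, 315.1]), array([ 22. , 108.4]), 19.5)
0.26 30 (array([520.3, 315.1]), array([ 26.1, 112.7]), 22.7)
pad 1979 (array([ 476.5, -291.2]), array([ 81. , 162.2]), 5.9) 0.006312163708218632
```

View pics/s1.png

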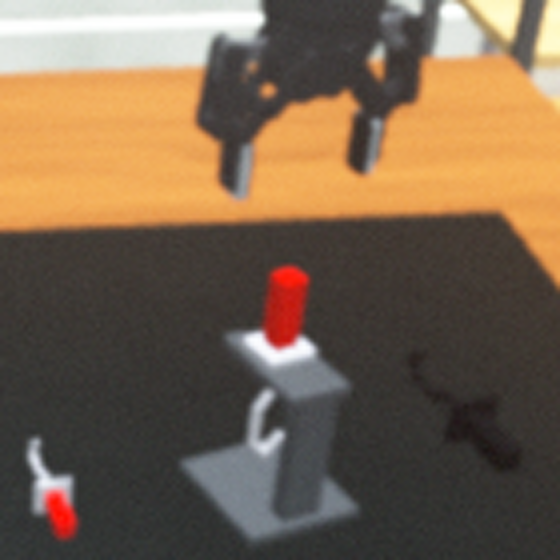

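The picture shows the open fingers centred over the red rod (crop (287,300)), the white V hook hanging below the fork and the collar on the prongs. I'll descend and grip.

>>> apply_moves(
  moves=[
    [0,0.001,-0.03,0,1],
    [0,0.001,-0.065,0,1],
    [0,0.001,-0.09,0,1],
    [0,0.001,-0.1,0,1],
    [0,0.001,-0.1,0,0],
    [0,0.001,-0.1,0,0],
    [0,0.001,-0.1,0,0],
    [0,0.001,-0.1,0,0],
    [0,0.001,-0.1,0,0],
    [0,0.001,-0.1,0,0],
    [0,0.001,-0.1,0,0],
    [0,0.001,-0.1,0,0],
  ],
)

```text
clock: 2.15
position: [0.5159, 0.3169, 0.1523]
eef_rot: [-0.505, 3.098, 0.002]
wrist_force: [-1.3, 0.1, 4.9]
grip_width: 0.203
gripper_force: 59.4
```

>>> apply_moves(
  moves=[
    [0,0,0.004,0,0],
    [0,0,0.008,0,0],
    [0,0,0.012,0,0],
    [0,0,0.012,0,0],
    [0,0,0.012,0,0],
  ],
)

```text
clock: 2.57
position: [0.5149, 0.3163, 0.1623]
eef_rot: [0.505, -3.101, 0.0]
wrist_force: [0.5, -0.6, -1.7]
grip_width: 0.2
gripper_force: 58.4
```

```bash
python3 - <<'E'
from h import *
p,d=optics.capture("scene")
s=robot.observe();print(s["position"],s["clock"],s["wrist_force"],s["ft_torque"])
u=proj("scene",[.515,.315,.11])[0].astype(int);c=p[u[1]-60:u[1]+50,u[0]-60:u[0]+60]
cv2.imwrite("pics/s2.png",cv2.resize(c,None,fx=4,fy=4,interpolation=2))
E
```

```text
[0.51475885 0.31621238 0.16202771] 2.6167 [ 0.20027272  0.44871754 -1.22812122] [ 0.06305157  0.00308266 -0.01968338]
```

View pics/s2.png

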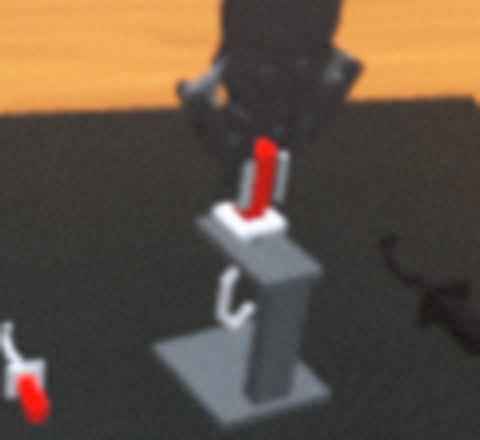

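The rod is gripped and the collar now stands clear of the prongs (crop (250,215)), with the hook still below the fork at (232,300). I'll draw it out along the stand's −x, then raise it.

>>> apply_moves(
  moves=[
    [-0.008,-0.0027,0,0,0],
    [-0.02,-0.0067,0,0,0],
    [-0.034,-0.0114,0,0,0],
    [-0.048,-0.016,0,0,0],
    [-0.058,-0.0194,0,0,0],
    [-0.064,-0.0214,0,0,0],
    [-0.064,-0.0214,0,0,0],
    [-0.064,-0.0214,0.02,0,0],
    [-0.064,-0.0214,0.05,0,0],
    [-0.064,-0.0214,0.09,0,0],
    [-0.064,-0.0214,0.12,0,0],
    [-0.064,-0.0214,0.13,0,0],
  ],
)

```text
clock: 3.62
position: [0.4533, 0.296, 0.2992]
eef_rot: [-0.504, 3.091, 0.004]
wrist_force: [0.8, 0.4, -0.5]
grip_width: 0.203
gripper_force: 58.7
```

```bash
python3 - <<'E'
from h import *
s=robot.observe();t=s["position"];print(t,s["eef_rot"],s["wrist_force"],s["ft_torque"])
p,d=optics.capture("scene");np.save("pics/s3.npy",d)
X=cloud("scene",d);m=(d>0)&(abs(X[...,0]-t[0])<.05)&(abs(X[...,1]-t[1])<.05)
hsv=cv2.cvtColor(p,cv2.COLOR_BGR2HSV);H,S=hsv[...,0],hsv[...,1]
red=m&((H<8)|(H>172))&(S>170);Q=X[red];print("red",len(Q),rect(Q[:,:2]),Q.min(0),Q.max(0))
w=m&(S<60)&(hsv[...,2]>150)&(X[...,2]<t[2]-.02);
for a in np.arange(t[2]-.14,t[2]-.02,.01):
    q=X[w&(abs(X[...,2]-a)<.005)]
    if len(q):print(round(a,3),len(q),rect(q[:,:2]),q.mean(0).round(4))
u=proj("scene",t-[0,0,.06])[0].astype(int);v0=max(0,u[1]-70);c=p[v0:u[1]+70,u[0]-60:u[0]+60]
cv2.imwrite("pics/s3.png",cv2.resize(c,None,fx=4,fy=4,interpolation=2));print(u)
E
```

```text
[0.45334205 0.29600124 0.29915494] [-0.50380711  3.09072848  0.00447088] [ 0.80738088  0.37247116 -0.53801078] [-0.02011754 -0.03470588 -0.02062555]
red 87 (array([460.6, 295.3]), array([11.6, 22.5]), 28.5) [0.45186112 0.28809494 0.27570122] [0.47107351 0.30553215 0.33089228]
0.179 10 (array([457.2, 295.7]), array([ 3.7, 13.4]), 19.4) [0.4573 0.2952 0.1812]
0.189 17 (array([456.2, 293.7]), array([ 7.1, 25.8]), 24.3) [0.4562 0.2952 0.1887]
0.199 6 (array([459.1, 285.1]), array([3.5, 4.2]), 9.0) [0.4593 0.2852 0.1994]
0.209 6 (array([459.6, 283.4]), array([4.9, 1.9]), 33.3) [0.4594 0.2837 0.2091]
0.219 8 (array([460. , 284.9]), array([5.1, 8.4]), 46.0) [0.4606 0.2853 0.2186]
0.229 11 (array([457. , 288.3]), array([ 7.7, 10.2]), 6.3) [0.4582 0.2898 0.2282]
0.239 7 (array([456.5, 295.2]), array([3. , 5.5]), 27.5) [0.457  0.295  0.2389]
0.249 6 (array([455.7, 294.3]), array([2.6, 6.4]), 83.6) [0.4569 0.2941 0.2485]
0.259 3 (array([457.9, 294.7]), array([2.1, 5.2]), 2.4) [0.4576 0.2945 0.2555]
0.269 80 (array([454.4, 296.4]), array([37.3, 38.6]), 19.0) [0.4623 0.2926 0.2692]
[395 120]
```

View pics/s3.png

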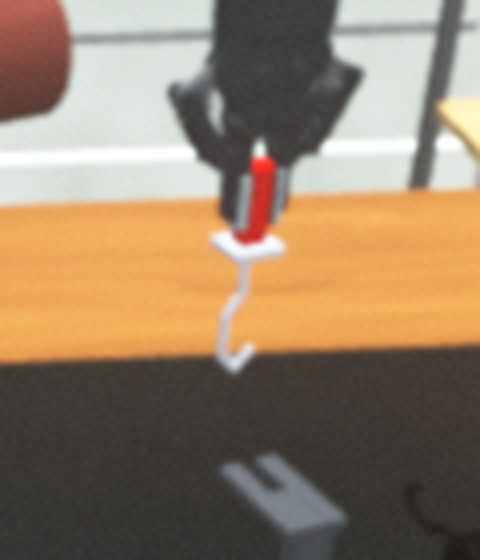

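The rod is out and hangs vertical below the fingers. The hook tip is at crop (235,368) with the toe to the right (+y), and the empty fork is below at (280,490). Next is over the bin, on the loop's −y side.

>>> apply_moves(
  moves=[
    [0.003,-0.006,0.003,-0.5,0],
    [0.011,-0.022,0.003,-1.6,0],
    [0.024,-0.046,0.003,-3.5,0],
    [0.04,-0.077,0.003,-5.7,0],
    [0.058,-0.111,0.003,-8.2,0],
    [0.076,-0.147,0.003,-10.8,0],
    [0.095,-0.184,0.003,-13.5,0],
    [0.114,-0.22,0.003,-16.2,0],
    [0.132,-0.254,0.003,-18.8,0],
    [0.147,-0.283,0.003,-20.9,0],
    [0.157,-0.303,0.003,-22.3,0],
    [0.1605,-0.31,0.003,-22.8,0],
  ],
)

```text
clock: 4.67
position: [0.6112, -0.0187, 0.291]
eef_rot: [-0.125, -3.133, 0.001]
wrist_force: [-0.6, -0.3, -1.3]
grip_width: 0.203
gripper_force: 58.9
```

>>> apply_moves(
  moves=[
    [0,0,0,0,0],
    [0,0,0,0,0],
    [0,0,0,0,0],
  ],
)

```text
clock: 4.92
position: [0.6106, -0.014, 0.294]
eef_rot: [-0.115, -3.137, -0.001]
wrist_force: [-0.3, 0.5, -0.5]
grip_width: 0.203
gripper_force: 58.8
```

```bash
python3 - <<'E'
from h import *
s=robot.observe();t=s["position"];print(t,s["eef_rot"],s["wrist_force"])
p,d=optics.capture("scene");X=cloud("scene",d)
hsv=cv2.cvtColor(p,cv2.COLOR_BGR2HSV);S=hsv[...,1]
m=(d>0)&(abs(X[...,0]-t[0])<.04)&(abs(X[...,1]-t[1])<.04)&(S<60)&(hsv[...,2]>150)
for a in np.arange(t[2]-.13,t[2]-.02,.01):
    q=X[m&(abs(X[...,2]-a)<.005)]
    if len(q):print(round(a,3),len(q),rect(q[:,:2]),q.mean(0).round(4))
b=(d>0)&(abs(X[...,0]-.61)<.08)&(abs(X[...,1]-.01)<.1)&(abs(X[...,2]-.153)<.005)&(S<60)
print("bin",rect(X[b][:,:2]))
pt,dt=optics.capture("top");Xt=cloud("top",dt)
b=(dt>0)&(abs(Xt[...,0]-.61)<.06)&(abs(Xt[...,1]-.01)<.09)&(abs(Xt[...,2]-.153)<.008)
print("bintop",rect(Xt[b][:,:2]))
u=proj("scene",t-[0,0,.09])[0].astype(int);v0=max(0,u[1]-75)
a=cv2.resize(p[v0:v0+150,u[0]-60:u[0]+80],None,fx=2.8,fy=2.8,interpolation=2)
u=proj("top",[.61,.01,.15])[0].astype(int)
c=cv2.resize(pt[u[1]-75:u[1]+75,u[0]-65:u[0]+65],None,fx=2.8,fy=2.8,interpolation=2)
cv2.imwrite("pics/s4.png",np.hstack([a,c]))
E
```

```text
[ 0.61062227 -0.01395287  0.29403138] [-1.14919937e-01 -3.13732259e+00 -1.09306042e-03] [-0.26575943  0.4930907  -0.5412261 ]
0.164 6 (array([616.9,   2.6]), array([36.3, 71.9]), 57.0) [ 6.205e-01 -5.000e-04  1.593e-01]
0.174 15 (array([612.3, -14.1]), array([14.7,  6.1]), 70.2) [ 0.6126 -0.0142  0.176 ]
0.184 25 (array([611.5, -12.9]), array([27.1,  6.9]), 88.6) [ 0.6116 -0.0128  0.1831]
0.194 9 (array([610.5, -24.9]), array([6.4, 3.9]), 21.3) [ 0.6119 -0.0246  0.1941]
0.204 10 (array([612.1, -24.6]), array([4.9, 5.5]), 3.5) [ 0.6119 -0.0244  0.2042]
0.214 12 (array([612.9, -22.8]), array([7.7, 3.4]), 82.1) [ 0.6125 -0.0236  0.2145]
0.224 15 (array([612.6, -17. ]), array([11.2,  5.9]), 57.8) [ 0.6128 -0.0168  0.2247]
0.234 9 (array([612.2, -12.3]), array([3.2, 7.1]), 36.4) [ 0.6123 -0.0128  0.2339]
0.244 10 (array([612.5, -14.4]), array([5.4, 3. ]), 81.4) [ 0.6126 -0.0142  0.2436]
0.254 4 (array([613.5, -14.5]), array([4.8, 5.7]), 81.1) [ 0.6123 -0.014   0.2494]
0.264 103 (array([612.3, -12.8]), array([36.5, 37.2]), 1.2) [ 0.6186 -0.0127  0.2645]
bin (array([610.7,  11.4]), array([142.2,  68.7]), 85.6)
bintop (array([609.7,   8.2]), array([141.6,  64.1]), 85.9)
```

View pics/s4.png

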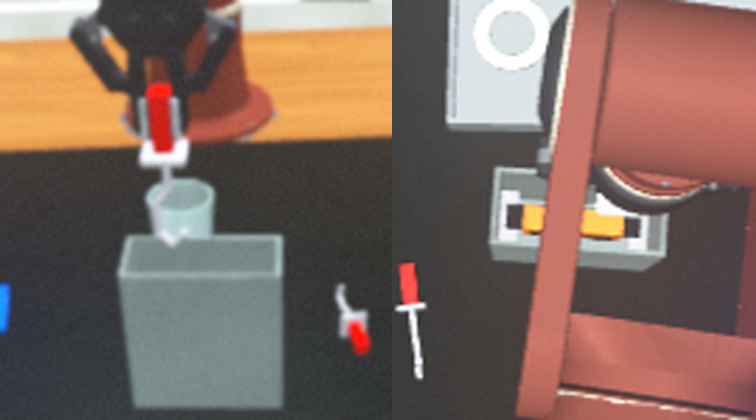

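Left half: the rod hangs vertical with the hook at (172,238), inside the rim and on the −y side of the bin. Right half: the top view is mostly blocked by the arm, but the timer still hangs level. The lateral error is about 1 mm, so I'll lower into the bin beside the loop.

>>> apply_moves(
  moves=[
    [0.001,0,-0.01,0,0],
    [0.001,0,-0.03,0,0],
    [0.001,0,-0.05,0,0],
    [0.001,0,-0.07,0,0],
    [0.001,0,-0.085,0,0],
    [0.001,0,-0.095,0,0],
    [0.001,0,-0.099,0,0],
    [0.001,0,-0.099,0,0],
    [0.001,0,-0.099,0,0],
    [0.001,0,-0.099,0,0],
  ],
)

```text
clock: 5.85
position: [0.6132, -0.015, 0.1979]
eef_rot: [0.117, 3.137, -0.0]
wrist_force: [0.2, 0.4, -0.5]
grip_width: 0.202
gripper_force: 58.9
```

>>> apply_moves(
  moves=[
    [-0.001,0,-0.002,0,0],
    [-0.0008,0.003,-0.002,0,0],
    [-0.0004,0.008,-0.002,0,0],
    [0,0.013,-0.002,0,0],
    [0.0004,0.018,-0.002,0,0],
    [0.0007,0.022,-0.002,0,0],
    [0.0009,0.025,-0.002,0,0],
    [0.001,0.026,-0.002,0,0],
    [0.001,0.026,-0.002,0,0],
    [0.001,0.026,-0.002,0,0],
  ],
)

```text
clock: 6.68
position: [0.6134, 0.011, 0.1943]
eef_rot: [-0.117, -3.139, 0.0]
wrist_force: [0.9, -0.2, -1.8]
grip_width: 0.199
gripper_force: 58.9
```

>>> apply_moves(
  moves=[
    [0,0,0.004,0,0],
    [0,0,0.008,0,0],
    [0,0,0.012,0,0],
    [0,0,0.016,0,0],
    [0,0,0.02,0,0],
    [0,0,0.025,0,0],
    [0,0,0.03,0,0],
    [0,0,0.03,0,0],
    [0,0,0.03,0,0],
    [0,0,0.03,0,0],
  ],
)

```text
clock: 7.52
position: [0.6132, 0.0109, 0.2239]
eef_rot: [-0.117, -3.139, -0.0]
wrist_force: [-0.8, 0.5, -4.8]
grip_width: 0.2
gripper_force: 58.7
```

```bash
python3 - <<'E'
from h import *
s=robot.observe();print(s["position"],s["wrist_force"],s["ft_torque"])
E
```

```text
[0.61321894 0.01093651 0.22389846] [-0.78217931  0.45491458 -4.78035285] [0.0020399  0.00825446 0.03126239]
```

The wrist force shows the timer's weight on the hook. I'll lift it straight up and out.

>>> apply_moves(
  moves=[
    [0,0,0.004,0,0],
    [0,0,0.012,0,0],
    [0,0,0.024,0,0],
    [0,0,0.04,0,0],
    [0,0,0.058,0,0],
    [0,0,0.076,0,0],
    [0,0,0.094,0,0],
    [0,0,0.112,0,0],
    [0,0,0.13,0,0],
    [0,0,0.146,0,0],
    [0,0,0.156,0,0],
    [0,0,0.16,0,0],
  ],
)

```text
clock: 8.52
position: [0.614, 0.0109, 0.3881]
eef_rot: [0.117, 3.134, -0.001]
wrist_force: [0.1, 0.2, -3.4]
grip_width: 0.202
gripper_force: 58.7
```

>>> apply_moves(
  moves=[
    [0,0,0.006,0,0],
    [0,0,0.01,0,0],
    [0,0,0.01,0,0],
  ],
)

```text
clock: 8.77
position: [0.6134, 0.0109, 0.3946]
eef_rot: [0.117, 3.139, -0.0]
wrist_force: [-0.7, 1.0, -3.5]
grip_width: 0.2
gripper_force: 58.7
```

```bash
cat >> h.py <<'E'
def timer(n="scene",save=None,W=80):
    s=robot.observe();t=s["position"];print("tcp",t.round(4),"f",s["wrist_force"].round(2),"clk",s["clock"])
    p,d=optics.capture(n);X=cloud(n,d);hsv=cv2.cvtColor(p,cv2.COLOR_BGR2HSV);H,S,V=hsv[...,0],hsv[...,1],hsv[...,2]
    m=(d>0)&(abs(X[...,0]-t[0])<.06)&(abs(X[...,1]-t[1])<.09)&(X[...,2]<t[2]-.05)&(H>9)&(H<26)&(S>150)&(V>90)
    m=cv2.morphologyEx(m.astype(np.uint8),cv2.MORPH_OPEN,np.ones((2,2)))>0
    Q=X[m];print("orange",len(Q),rect(Q[:,:2]),"z",np.percentile(Q[:,2],[1,50,99]).round(4))
    z1=np.percentile(Q[:,2],99);T=Q[Q[:,2]>z1-.004];print("top",len(T),rect(T[:,:2]))
    F=Q[(Q[:,2]<z1-.012)]
    if len(F)>10:
        A=np.c_[F[:,1:],np.ones(len(F))];c=np.linalg.lstsq(A,F[:,0],rcond=None)[0];print("face x=a*y+b*z+c",c.round(3),"deg",np.degrees(np.arctan(c[:2])).round(1))
    if save:
        u=proj(n,t-[0,0,.11])[0].astype(int);v0=max(0,u[1]-W);u0=max(0,u[0]-W);c=p[v0:v0+2*W,u0:u0+2*W]
        cv2.imwrite(save,cv2.resize(c,None,fx=3.4,fy=3.4,interpolation=2))
E
python3 -c "
from h import *
timer(save='pics/s5.png')"
```

```text
tcp [0.6134 0.0109 0.3946] f [-0.75  1.03 -3.52] clk 8.7667
orange 799 (array([809.2,  -9.3]), array([ 126.9, 1159.1]), 88.6) z [0.0033 0.2247 0.2465]
top 156 (array([997.,   2.]), array([ 93.9, 784. ]), 88.5)
face x=a*y+b*z+c [-0.011  1.447  0.309] deg [-0.6 55.4]
```

View pics/s5.png

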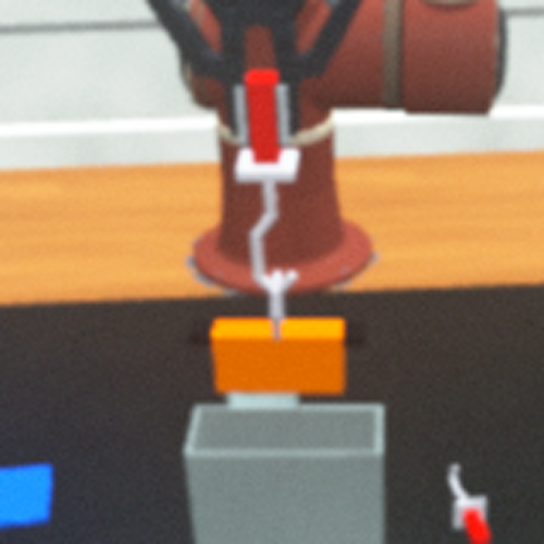

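The timer hangs level on the hook, clear above the rim (crop (280,355)). Both tumbler and bin are undisturbed. I'll carry it smoothly to above the pad, turning +9.8°.

>>> apply_moves(
  moves=[
    [0,0,0,0,0],
    [-0.0007,-0.0015,0,0.05,0],
    [-0.002,-0.005,0,0.2,0],
    [-0.005,-0.0105,0,0.3,0],
    [-0.0086,-0.019,0,0.6,0],
    [-0.014,-0.031,0,1.0,0],
    [-0.0207,-0.0457,0,1.5,0],
    [-0.0285,-0.063,0,2.1,0],
    [-0.0374,-0.0827,0,2.7,0],
    [-0.0471,-0.104,0,3.4,0],
    [-0.0574,-0.1269,0,4.1,0],
    [-0.068,-0.1503,0,4.9,0],
  ],
)

```text
clock: 9.82
position: [0.5443, -0.1409, 0.3944]
eef_rot: [-0.018, 3.141, -0.001]
wrist_force: [-0.3, -0.3, -4.1]
grip_width: 0.203
gripper_force: 58.7
```

>>> apply_moves(
  moves=[
    [-0.0106,-0.0234,0,0.8,0],
    [-0.0209,-0.0461,0,1.5,0],
    [-0.0306,-0.0676,0,2.2,0],
    [-0.0395,-0.0872,0,2.8,0],
    [-0.0473,-0.1045,0,3.4,0],
    [-0.0539,-0.1191,0,3.9,0],
    [-0.0594,-0.1313,0,4.3,0],
    [-0.0632,-0.1397,0,4.55,0],
    [-0.0658,-0.1454,0,4.7,0],
    [-0.0673,-0.1487,0,4.85,0],
    [-0.068,-0.1502,0,4.9,0],
    [-0.068,-0.1502,0,4.9,0],
  ],
)

```text
clock: 10.82
position: [0.4774, -0.2895, 0.3943]
eef_rot: [-0.152, 3.138, 0.0]
wrist_force: [0.5, 0.5, -3.8]
grip_width: 0.203
gripper_force: 58.8
```

>>> apply_moves(
  moves=[
    [0,0,-0.01,0,0],
    [0,0,-0.025,0,0],
    [0,0,-0.045,0,0],
    [0,0,-0.065,0,0],
    [0,0,-0.085,0,0],
    [0,0,-0.105,0,0],
    [0,0,-0.12,0,0],
    [0,0,-0.13,0,0],
    [0,0,-0.135,0,0],
    [0,0,-0.135,0,0],
    [0,0,-0.135,0,0],
    [0,0,-0.135,0,0],
  ],
)

```text
clock: 11.82
position: [0.478, -0.2899, 0.2607]
eef_rot: [-0.151, 3.136, -0.002]
wrist_force: [0.6, -0.5, -4.2]
grip_width: 0.205
gripper_force: 58.7
```

```bash
sed -i 's/np.ones((2,2)))>0$/np.ones((2,2)))\&m/; s/    Q=X\[m\];print("orange"/    Q=X[m>0];print("orange"/' h.py
cat >> h.py <<'E'
def pad(n):
    p,d=optics.capture(n);X=cloud(n,d)
    m=(p[...,0]>150)&(p[...,2]<90)&(d>0)&(abs(X[...,0]-.477)<.06)&(abs(X[...,1]+.29)<.12)&(X[...,2]<.012)
    m=m&(cv2.morphologyEx(m.astype(np.uint8),cv2.MORPH_OPEN,np.ones((3,3)))>0)
    print("pad",n,m.sum(),rect(X[m][:,:2]),np.median(X[m][:,2]).round(4))
E
python3 -c "
from h import *
timer(save='pics/s6.png');pad('scene');timer('top');pad('top');timer()"
```

```text
tcp [ 0.478  -0.2899  0.2607] f [ 0.58 -0.52 -4.24] clk 11.8167
orange 531 (array([ 482.7, -288.9]), array([23.1, 90.3]), 8.4) z [0.0636 0.0916 0.1121]
top 103 (array([ 482.2, -288.1]), array([21. , 89.3]), 6.7)
face x=a*y+b*z+c [-0.131  0.024  0.448] deg [-7.4  1.4]
pad scene 976 (array([ 473.4, -290.3]), array([ 97. , 166.7]), 7.0) 0.0085
tcp [ 0.478  -0.29    0.2609] f [-0.67  0.51 -4.17] clk 11.9167
orange 10 (array([ 485.2, -316. ]), array([7.3, 4.1]), 19.6) z [0.1065 0.1089 0.1116]
top 9 (array([ 485.2, -316. ]), array([7.3, 4.1]), 19.6)
pad top 840 (array([ 476.5, -290.8]), array([ 80.6, 161.4]), 5.9) 0.0064
tcp [ 0.4778 -0.2899  0.2604] f [-0.14 -0.6  -3.92] clk 12.0167
orange 526 (array([ 483.5, -288.1]), array([22.9, 88.8]), 6.3) z [0.0637 0.0914 0.1117]
top 103 (array([ 481.5, -288.4]), array([19.1, 88.8]), 6.8)
face x=a*y+b*z+c [-0.13   0.026  0.448] deg [-7.4  1.5]
```

View pics/s6.png

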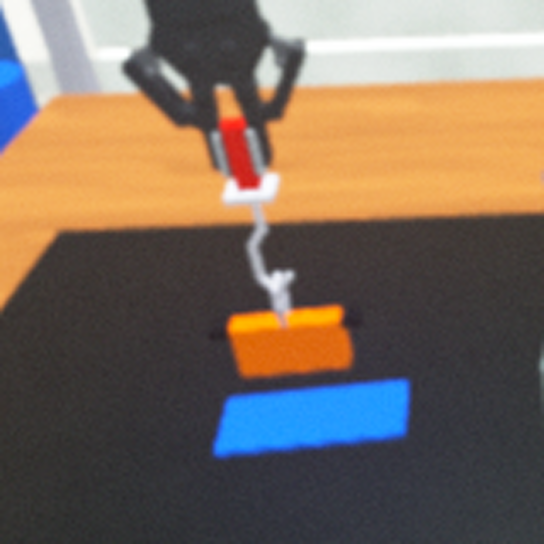

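The timer hangs level above the pad's middle (timer at crop (290,345), pad at (313,417)), with its yaw about 1° over the pad's. I'll correct that and lower slowly.

>>> apply_moves(
  moves=[
    [-0.0005,0,-0.004,-0.3,0],
    [-0.001,0,-0.01,-0.6,0],
    [-0.0015,0,-0.018,-0.9,0],
    [-0.002,0,-0.026,-1,0],
    [-0.002,0,-0.033,-1,0],
    [-0.002,0,-0.039,-1,0],
    [-0.002,0,-0.043,-1,0],
    [-0.002,0,-0.045,-1,0],
    [-0.002,0,-0.046,-1,0],
    [-0.002,0,-0.046,-1,0],
    [-0.002,0,-0.046,-1,0],
    [-0.002,0,-0.046,-1,0],
  ],
)

```text
clock: 13.07
position: [0.4757, -0.2898, 0.2139]
eef_rot: [-0.124, 3.138, -0.001]
wrist_force: [0.3, 0.1, -3.3]
grip_width: 0.207
gripper_force: 58.7
```

```bash
python3 -c "
from h import *
timer()"
```

```text
tcp [ 0.4757 -0.2898  0.2139] f [ 0.3   0.13 -3.27] clk 13.0667
orange 448 (array([ 469.7, -312.1]), array([135.1,  55.5]), 67.4) z [0.0205 0.0478 0.0653]
top 104 (array([ 479.6, -288.6]), array([19.7, 90.9]), 3.6)
face x=a*y+b*z+c [-0.069  0.122  0.461] deg [-3.9  6.9]
```

>>> apply_moves(
  moves=[
    [0,0,-0.001,0,0],
    [0,0,-0.002,0,0],
    [0,0,-0.003,0,0],
    [0,0,-0.003,0,0],
    [0,0,-0.003,0,0],
    [0,0,-0.003,0,0],
  ],
)

```text
clock: 13.62
position: [0.4754, -0.2895, 0.2102]
eef_rot: [0.124, -3.139, -0.0]
wrist_force: [-0.9, -0.0, -4.2]
grip_width: 0.205
gripper_force: 58.7
```

```bash
python3 -c "
from h import *
timer();timer();timer()"
```

```text
tcp [ 0.4754 -0.2895  0.2102] f [-0.93 -0.02 -4.22] clk 13.6167
orange 427 (array([ 472.9, -306.9]), array([126.4,  51.6]), 71.3) z [0.0173 0.0447 0.0621]
top 86 (array([ 478.9, -287.8]), array([19. , 87.6]), 5.4)
face x=a*y+b*z+c [-0.068  0.119  0.461] deg [-3.9  6.8]
tcp [ 0.4754 -0.2896  0.2103] f [ 0.92 -0.63 -4.34] clk 13.6667
orange 428 (array([ 472.5, -306.5]), array([126.6,  50.7]), 71.4) z [0.0172 0.0448 0.0618]
top 98 (array([ 479.8, -287.2]), array([20.3, 89. ]), 6.1)
face x=a*y+b*z+c [-0.071  0.104  0.461] deg [-4.1  6. ]
tcp [ 0.4754 -0.2896  0.2103] f [ 0.38  0.31 -4.3 ] clk 13.7167
orange 422 (array([ 479., -288.]), array([20.4, 89.9]), 4.6) z [0.017  0.0447 0.0618]
top 95 (array([ 478. , -287.8]), array([19.8, 89.3]), 6.3)
face x=a*y+b*z+c [-0.086  0.045  0.459] deg [-4.9  2.6]
```

>>> apply_moves(
  moves=[
    [0,0,-0.001,0,0],
    [0,0,-0.002,0,0],
    [0,0,-0.003,0,0],
    [0,0,-0.004,0,0],
    [0,0,-0.005,0,0],
    [0,0,-0.005,0,0],
    [0,0,-0.006,0,0],
    [0,0,-0.006,0,0],
    [0,0,-0.007,0,0],
    [0,0,-0.007,0,0],
    [0,0,-0.008,0,0],
    [0,0,-0.008,0,0],
  ],
)

```text
clock: 14.77
position: [0.4754, -0.2895, 0.2021]
eef_rot: [0.124, -3.139, -0.0]
wrist_force: [-0.1, -0.3, -2.0]
grip_width: 0.202
gripper_force: 59.0
```

```bash
python3 -c "
from h import *
timer();timer()"
```

```text
tcp [ 0.4754 -0.2895  0.2021] f [-0.06 -0.27 -2.01] clk 14.7667
orange 422 (array([ 478.6, -288.3]), array([22.6, 89.6]), 5.9) z [0.0149 0.0409 0.0584]
top 96 (array([ 477.1, -288.4]), array([20.7, 89.7]), 4.6)
face x=a*y+b*z+c [-0.093  0.003  0.458] deg [-5.3  0.2]
tcp [ 0.4754 -0.2895  0.2021] f [ 0.13 -0.4  -1.26] clk 14.8167
orange 425 (array([ 478.4, -288.5]), array([22. , 90.9]), 5.8) z [0.0145 0.0409 0.0586]
top 91 (array([ 477.5, -287.9]), array([21.1, 89.9]), 5.1)
face x=a*y+b*z+c [-0.1    0.005  0.455] deg [-5.7  0.3]
```

The load has gone to the pad and the timer reads upright with yaw about 5.5°. I'll lower the hook below the wire to a middle height.

>>> apply_moves(
  moves=[
    [0,0,-0.002,0,0],
    [0,0,-0.004,0,0],
    [0.0005,0,-0.006,0,0],
    [0.001,0,-0.008,0,0],
    [0.001,0,-0.01,0,0],
    [0.001,0,-0.012,0,0],
    [0.001,0,-0.013,0,0],
    [0.001,0,-0.013,0,0],
    [0.001,0,-0.013,0,0],
  ],
)

```text
clock: 15.62
position: [0.4764, -0.2895, 0.1892]
eef_rot: [0.124, -3.139, -0.0]
wrist_force: [-0.2, 0.8, -1.9]
grip_width: 0.203
gripper_force: 59.0
```

```bash
python3 -c "
from h import *
timer(save='pics/s7.png',W=45)"
```

```text
tcp [ 0.4764 -0.2895  0.1892] f [-0.16  0.82 -1.87] clk 15.6167
orange 428 (array([ 477.8, -288.2]), array([21.9, 90.1]), 5.3) z [0.0147 0.0415 0.059 ]
top 87 (array([ 478.2, -288. ]), array([20.7, 89.3]), 7.5)
face x=a*y+b*z+c [-0.095 -0.004  0.458] deg [-5.4 -0.2]
```

View pics/s7.png

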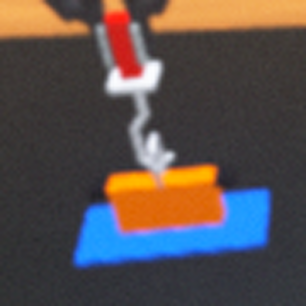

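The timer stands upright on the pad (crop (165,205)), with the hook low inside the loop at (153,158). I'll slide the hook out along the timer's −y.

>>> apply_moves(
  moves=[
    [0.0002,-0.002,0,0,0],
    [0.0005,-0.005,0,0,0],
    [0.0009,-0.009,0,0,0],
    [0.0013,-0.013,0,0,0],
    [0.0017,-0.017,0,0,0],
    [0.0021,-0.021,0,0,0],
    [0.0025,-0.025,0,0,0],
    [0.0029,-0.03,0,0,0],
    [0.0033,-0.034,0,0,0],
    [0.0033,-0.034,0,0,0],
    [0.0033,-0.034,0,0,0],
  ],
)

```text
clock: 16.58
position: [0.4797, -0.3238, 0.1892]
eef_rot: [0.123, -3.139, -0.0]
wrist_force: [-0.5, 0.1, -2.0]
grip_width: 0.199
gripper_force: 59.0
```

```bash
python3 -c "
from h import *
timer()"
```

```text
tcp [ 0.4797 -0.3238  0.1892] f [-0.45  0.07 -1.99] clk 16.5833
orange 427 (array([ 470.9, -307.9]), array([129.9,  50.1]), 69.5) z [0.0148 0.0408 0.0583]
top 95 (array([ 477.5, -287.7]), array([19.1, 89.8]), 4.4)
face x=a*y+b*z+c [-0.062  0.074  0.464] deg [-3.5  4.2]
```

The timer has not moved. I'll raise the rod clear and carry it back to the fork's front.

>>> apply_moves(
  moves=[
    [0,0,0.015,0,0],
    [0,0,0.045,0,0],
    [0,0,0.08,0,0],
    [0,0,0.105,0,0],
    [-0.0005,0.01,0.118,0.2,0],
    [-0.0015,0.03,0.12,0.7,0],
    [-0.0025,0.055,0.12,1.2,0],
    [-0.004,0.085,0.12,1.9,0],
    [-0.0055,0.12,0.12,2.7,0],
    [-0.007,0.155,0.12,3.5,0],
    [-0.009,0.19,0.12,4.3,0],
    [-0.0105,0.225,0.12,5.1,0],
  ],
)

```text
clock: 17.63
position: [0.4681, -0.0962, 0.3081]
eef_rot: [0.265, -3.129, -0.002]
wrist_force: [-0.1, -0.2, -1.1]
grip_width: 0.201
gripper_force: 59.0
```

>>> apply_moves(
  moves=[
    [-0.0015,0.035,0,0.8,0],
    [-0.003,0.07,0,1.6,0],
    [-0.005,0.105,0,2.4,0],
    [-0.0065,0.14,0,3.2,0],
    [-0.008,0.175,0,4,0],
    [-0.01,0.21,0,4.7,0],
    [-0.0115,0.245,0,5.5,0],
    [-0.013,0.28,0,6.4,0],
    [-0.0145,0.315,0,7.1,0],
    [-0.0165,0.35,0,7.9,0],
    [-0.018,0.378,0,8.5,0],
    [-0.0185,0.39,0,8.9,0],
  ],
)

```text
clock: 18.63
position: [0.4488, 0.2947, 0.308]
eef_rot: [0.512, -3.097, -0.001]
wrist_force: [-0.3, 0.2, -1.3]
grip_width: 0.2
gripper_force: 59.1
```

>>> apply_moves(
  moves=[
    [0,0.003,0,0,0],
    [0,0.003,0,0,0],
    [0,0.003,0,0,0],
  ],
)

```text
clock: 18.88
position: [0.4505, 0.2936, 0.3088]
eef_rot: [0.504, -3.1, 0.001]
wrist_force: [0.3, -0.7, -1.3]
grip_width: 0.201
gripper_force: 59.1
```

```bash
cat >> h.py <<'E'
def rod(n="scene",save=None):
    s=robot.observe();t=s["position"];v=s["eef_rot"];print("tcp",t.round(4),"yaw",round((2*np.degrees(np.arctan2(v[1],v[0]))-180)%180,2),"f",s["wrist_force"].round(2),"clk",s["clock"])
    p,d=optics.capture(n);X=cloud(n,d);hsv=cv2.cvtColor(p,cv2.COLOR_BGR2HSV);S=hsv[...,1]
    m=(d>0)&(abs(X[...,0]-t[0])<.04)&(abs(X[...,1]-t[1])<.04)&(S<60)&(hsv[...,2]>150)
    for a in np.arange(t[2]-.125,t[2]-.02,.012):
        q=X[m&(abs(X[...,2]-a)<.006)]
        if len(q):print(round(a,3),len(q),rect(q[:,:2]),q.mean(0).round(4))
    if save:
        u=proj(n,t-[0,0,.09])[0].astype(int);v0=max(0,u[1]-65)
        cv2.imwrite(save,cv2.resize(p[v0:v0+130,u[0]-65:u[0]+65],None,fx=4,fy=4,interpolation=2))
E
python3 -c "
from h import *
rod()
t='top';p,d=optics.capture(t);X=cloud(t,d);hsv=cv2.cvtColor(p,cv2.COLOR_BGR2HSV);H,S,V=hsv[...,0],hsv[...,1],hsv[...,2]
m=(d>0)&(abs(X[...,0]-.477)<.06)&(abs(X[...,1]+.29)<.09)&(H>9)&(H<26)&(S>150)&(X[...,2]>.04)
print(rect(X[m][:,:2]),X[m].mean(0));pad('top')
cv2.imwrite('pics/s8.png',cv2.resize(p[220:300,410:530],None,fx=5,fy=5,interpolation=2))"
```

```text
tcp [0.4505 0.2936 0.3088] yaw 18.48 f [ 0.35 -0.72 -1.26] clk 18.8833
0.184 4 (array([452.6, 292.2]), array([0.5, 6. ]), 7.2) [0.4526 0.2929 0.1871]
0.196 21 (array([453.4, 293. ]), array([ 5.9, 22.3]), 22.6) [0.4525 0.2929 0.1953]
0.208 7 (array([456.6, 281.7]), array([3.3, 3.3]), 69.9) [0.4563 0.2818 0.2094]
0.22 7 (array([455.8, 281. ]), array([3.5, 1.9]), 64.1) [0.4556 0.2808 0.2198]
0.232 12 (array([455.1, 285.4]), array([8.2, 7.7]), 86.4) [0.4541 0.2847 0.232 ]
0.244 10 (array([452.7, 290.8]), array([5.7, 7.3]), 36.7) [0.4526 0.2909 0.2438]
0.256 7 (array([452.3, 291.4]), array([2.6, 6.3]), 85.7) [0.4525 0.2913 0.2561]
0.268 4 (array([453.3, 291.7]), array([3.8, 3.7]), 36.1) [0.4544 0.2915 0.264 ]
0.28 79 (array([451.3, 292.1]), array([37.6, 35.5]), 16.6) [0.4592 0.2902 0.279 ]
(array([ 474.2, -292.8]), array([17.7, 90.3]), 5.1) [ 0.47698447 -0.31756017  0.05425782]
pad top 856 (array([ 476.5, -291. ]), array([ 80.7, 161.1]), 5.9) 0.0065
```

View pics/s8.png

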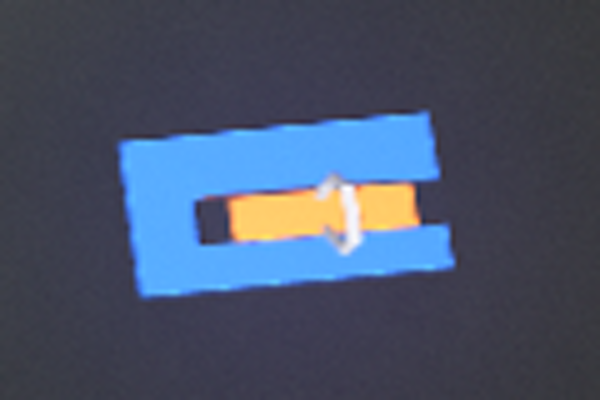

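From the top the timer stands on the pad, parallel to it and centred within about 2 mm once the height parallax is allowed for. The wire loop is at crop (345,210). Now I'll lower the rod in front of the fork's open end.

>>> apply_moves(
  moves=[
    [0,0.001,-0.01,0,0],
    [0,0.001,-0.03,0,0],
    [0,0.001,-0.055,0,0],
    [0,0.001,-0.08,0,0],
    [0,0.001,-0.105,0,0],
    [0,0.001,-0.125,0,0],
    [0,0.001,-0.138,0,0],
    [0,0.001,-0.144,0,0],
    [0,0.001,-0.145,0,0],
    [0,0.001,-0.145,0,0],
    [0,0.001,-0.145,0,0],
  ],
)

```text
clock: 19.95
position: [0.4517, 0.2958, 0.166]
eef_rot: [-0.505, 3.098, 0.001]
wrist_force: [-0.3, 0.5, -1.2]
grip_width: 0.197
gripper_force: 59.1
```

```bash
python3 -c "
from h import *
rod(save='pics/s9.png')"
```

```text
tcp [0.4517 0.2958 0.166 ] yaw 18.51 f [-0.29  0.52 -1.19] clk 19.95
0.041 3 (array([454.2, 294.6]), array([1.3, 7. ]), 16.8) [0.4544 0.295  0.0457]
0.053 17 (array([453.1, 296.8]), array([10.2, 24.9]), 34.6) [0.4527 0.2978 0.053 ]
0.065 8 (array([458.2, 284.6]), array([3.8, 4.2]), 79.9) [0.458  0.2847 0.0648]
0.077 9 (array([457.3, 284.2]), array([5.9, 6.2]), 70.3) [0.4571 0.284  0.079 ]
0.089 9 (array([457.8, 289.2]), array([7. , 9.2]), 10.3) [0.4568 0.2881 0.0914]
0.101 10 (array([454. , 292.1]), array([6.6, 4. ]), 31.3) [0.4539 0.293  0.101 ]
0.113 5 (array([453.6, 295.9]), array([3.4, 4.6]), 84.8) [0.453  0.2955 0.1123]
0.125 3 (array([453.7, 286.9]), array([18.6,  0. ]), 66.7) [0.4546 0.2888 0.1241]
0.137 75 (array([451.7, 295.5]), array([40.8, 36.5]), 20.9) [0.4595 0.2934 0.1363]
```

View pics/s9.png

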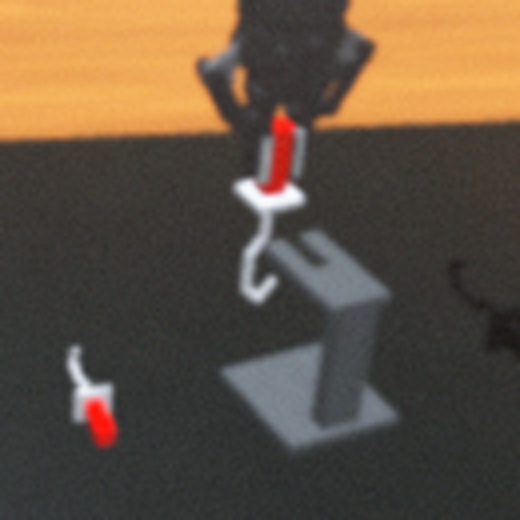

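The rod hangs in front of the fork's open end, collar at crop (270,195) and slot at (315,250), and it lines up with the slot axis. I'll slide it in.

>>> apply_moves(
  moves=[
    [0.005,0.0017,-0.001,0,0],
    [0.012,0.004,-0.001,0,0],
    [0.02,0.0067,-0.001,0,0],
    [0.028,0.0093,-0.001,0,0],
    [0.036,0.012,-0.001,0,0],
    [0.044,0.0147,-0.001,0,0],
    [0.052,0.0173,-0.001,0,0],
    [0.058,0.0193,-0.001,0,0],
    [0.062,0.0207,-0.001,0,0],
    [0.064,0.0213,-0.001,0,0],
    [0.064,0.0213,-0.001,0,0],
    [0.064,0.0213,-0.001,0,0],
  ],
)

```text
clock: 21.0
position: [0.5146, 0.3167, 0.1632]
eef_rot: [0.506, -3.1, 0.0]
wrist_force: [0.3, -0.5, -0.9]
grip_width: 0.203
gripper_force: 59.1
```

>>> apply_moves(
  moves=[
    [0,0,-0.002,0,0],
    [0,0,-0.004,0,0],
    [0,0,-0.006,0,0],
    [0,0,-0.007,0,0],
    [0,0,-0.008,0,0],
    [0,0,-0.009,0,0],
    [0,0,-0.01,0,0],
    [0,0,-0.01,0,0],
  ],
)

```text
clock: 21.67
position: [0.5146, 0.3167, 0.153]
eef_rot: [0.506, -3.1, 0.0]
wrist_force: [-0.3, -0.1, -1.5]
grip_width: 0.207
gripper_force: 59.1
```

```bash
python3 -c "
from h import *
rod()"
```

```text
tcp [0.5146 0.3167 0.153 ] yaw 18.53 f [-0.29 -0.15 -1.47] clk 21.6667
0.028 5 (array([515.7, 318.3]), array([ 2.2, 10.6]), 22.3) [0.5157 0.3174 0.0325]
0.04 18 (array([516.2, 315.8]), array([ 6.5, 26. ]), 22.8) [0.5161 0.3166 0.0408]
0.052 9 (array([514.8, 314.8]), array([ 4.1, 26.7]), 27.5) [0.5179 0.3101 0.0504]
0.064 6 (array([520.3, 304.5]), array([4.9, 1.8]), 32.6) [0.5203 0.3042 0.0637]
0.076 11 (array([518.7, 307.2]), array([ 2.3, 11. ]), 3.8) [0.5189 0.3071 0.076 ]
0.088 3 (array([517.9, 311.5]), array([4.6, 1.2]), 19.1) [0.5179 0.3114 0.0847]
0.112 20 (array([518.4, 307.3]), array([53.6, 31. ]), 47.7) [0.5237 0.3079 0.1174]
0.124 88 (array([514.8, 315.8]), array([41. , 40.3]), 8.1) [0.5223 0.3142 0.1232]
```

>>> apply_moves(
  moves=[
    [0,0,-0.0005,0,0],
    [0,0,-0.001,0,0],
    [0,0,-0.0015,0,0],
    [0,0,-0.002,0,0],
    [0,0,-0.0025,0,0],
    [0,0,-0.0025,0,0],
  ],
)

```text
clock: 22.22
position: [0.5151, 0.317, 0.1523]
eef_rot: [-0.506, 3.099, 0.0]
wrist_force: [-3.2, -1.3, 4.8]
grip_width: 0.202
gripper_force: 60.1
```

The collar rests on the prongs at the same TCP height and force as when I gripped it. I'll release and back off upwards.

>>> apply_moves(
  moves=[
    [0,0,0.0005,0,0.15],
    [0,0,0.0005,0,0.3],
    [0,0,0.0005,0,0.5],
    [0,0,0.0005,0,0.8],
    [0,0,0.0005,0,1],
    [0,0,0.0005,0,1],
    [0,0,0.0005,0,1],
    [0,0,0.0005,0,1],
    [0,0,0.0005,0,1],
  ],
)

```text
clock: 22.97
position: [0.5147, 0.3167, 0.1512]
eef_rot: [0.506, -3.101, 0.0]
wrist_force: [0.1, 0.2, -0.0]
grip_width: 1.002
gripper_force: 0.0
```

>>> apply_moves(
  moves=[
    [0,0,0.005,0,1],
    [0,0,0.02,0,1],
    [0,0,0.05,0,1],
    [0,0,0.085,0,1],
    [0,0,0.115,0,1],
    [0,0,0.135,0,1],
    [0,0,0.14,0,1],
    [0,0,0.14,0,1],
    [0,0,0.14,0,1],
  ],
)

```text
clock: 23.72
position: [0.5143, 0.3166, 0.2901]
eef_rot: [0.505, -3.099, 0.001]
wrist_force: [0.7, 0.1, -1.1]
grip_width: 1.004
gripper_force: 0.0
```

```bash
python3 -c "
from h import *
p,d=optics.capture('scene');X=cloud('scene',d);hsv=cv2.cvtColor(p,cv2.COLOR_BGR2HSV);H,S=hsv[...,0],hsv[...,1]
m=(d>0)&((H<8)|(H>172))&(S>170)&(abs(X[...,0]-.515)<.05)&(abs(X[...,1]-.315)<.05)&(X[...,2]<.2);Q=X[m]
print(len(Q),rect(Q[:,:2]),np.percentile(Q[:,2],[2,98]))
for l,h_ in((.13,.145),(.16,.175)): q=Q[(Q[:,2]>l)&(Q[:,2]<h_)];print(q.mean(0).round(4))
print(robot.observe()['gripper_force'],robot.observe()['grip_width'])
cv2.imwrite('pics/s10.png',cv2.resize(p[120:280,150:450],None,fx=2.6,fy=2.6,interpolation=2))"
```

```text
149 (array([516.3, 316.3]), array([19.5, 18.8]), 21.6) [0.13171555 0.1788358 ]
[0.5213 0.3144 0.1385]
[0.5213 0.3145 0.1675]
0.0 0.997875349518187
```

View pics/s10.png

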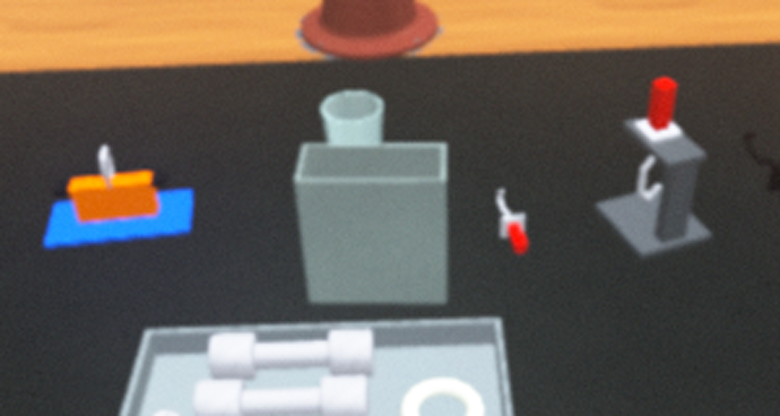

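The picture shows the timer upright on the pad (115,195), the rod hanging upright by its collar in the fork (662,110), and the tumbler (352,115) and dumbbells untouched. The gripper is clear, so I'm handing in.

```bash
python3 -c "
from workcell import robot
print(robot.close_job())"
```

```text
the job is handed in; nothing more can be done
None
```

I handed the job in at about 24 s: the timer stands upright on the blue pad, about 3 mm from its centre and within about 1° of its long side. The rod hangs in its fork by the collar, and the last picture shows the tumbler and dumbbells where they were.

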